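Level the fish tank stand until it no longer rocks

ROBOT

A 6-joint arm with a two-finger parallel gripper is mounted at the origin on the work surface. World frame = base frame: x ahead of the robot, y to its left, z up, the work surface at z = 0. Lengths are in m, angles in rad, forces in N, time in s.
With the tool pointing down it reaches from about 0.375 to 0.975 m from the base axis. Payload 3.8 kg.
Tool frame: the origin (TCP) lies midway between the tips of the shut fingers; the grasp point (between the pads) lies 19 mm behind it; z points along the fingers, y is the line along which they close (so a half turn about z gives the same grasp; the last joint's range is limited). The gripper opens to 85 mm and grips with 20 to 120 N. Pads are 22 mm wide; open, the fingers measure 114 mm over their backs; the gripper's body (76 mm by 85 mm) begins 54 mm behind the grasp point. The pads swing forward as they close: fully open they stand 13 mm farther back than shut.
Start: joints at [-1.228, 0.264, 1.604, -0, 1.274, -0.037], TCP at [0.25, -0.627, 0.205] pointing down, gripper open.
Joint ranges: [-2.63, 2.63], [-0.94, 2.18], [0.31, 2.57], [-1.31, 4.45], [0, 2.66], [-2.55, 2.55]. Speed limits (rad/s): [2.57, 2.57, 3.14, 3.14, 3.14, 3.14].

INTERFACE

Orientations are given as a rotation vector (axis times angle).
In Python, from workcell import bot gives the robot as it stands.
- The arm moves only by the tool jog_arm, never from a script. Its argument "motion" is a list of rows, each a list of 5 numbers: the opening, from -1 (shut) to 1 (fully open), then the shift along the tool's x, y, z in mm, then the turn about the tool's z in degrees. In form: [[claw, x, y, z, twist], ...]. A call has 1 to 10 rows; each row shifts and turns the commanded pose from where the row before left it, along the tool's axes as they then stand; what a row does not reach is not made up. A row lasts 1/12 s, in which the tool goes at most 41.7 mm and 7.16 degrees, less where a joint would pass 70% of its speed; a pose out of reach is approached as far as the arm can. A call with a gripper value outside its range is refused whole. The fingers move at their own pace and stop on an object; "force" is the grip in N (left out, the last holds). Time passes only in rows, so rows that do not move let the fingers close. It gives the time, the measured TCP pose, the force, the opening and the grip force at its end, in the units of the state.
- bot.read_state(): the state, without advancing time (a new reading comes with each control period).
- bot.read_camera(name): name is "scene" or "top" or "wrist"; returns (picture, depth): 420x560x3 uint8, red, green, blue; 420x560 float32, m along the optical axis (not along the pixel's ray), 0 where there is no reading.
- bot.get_calibration(name): a dict with "vfov" (degrees; the focal length in pixels is half the picture's height over the tangent of half this angle, whatever the lens; pixels are square), "cx", "cy" (the principal point, pixels), "dist" ([k1, k2, p1, p2, k3] as OpenCV has them; the pictures are not rectified), "rvec" (rotation vector, rad) and "tvec" (3), from world to camera coordinates, as OpenCV has them; the wrist camera has in their place "tool_from_camera" (4x4, takes a point from camera to tool coordinates, whose origin is the TCP and whose axes are the flange's). Camera axes: x right, y down, z forward; pixel columns grow to the right and rows downward; lengths in m; the calibration is good to about 2 mm. A picture is of the moment at which its call begins: read the wrist's pose just before it. get_calibration takes no time and is no camera call.
- bot.finish_job(): hands the job in; it is judged then, once.
The state is a dict: "time": time; "q": joint angles; "joint_vel": joint speeds; "joint_torque": joint torques, N m; "tool_pos": TCP position; "tcp_rot": TCP orientation; "wrist_force": force on the tool from outside, world axes, zero at the start; "torque": the same for the moment, N m; "width": opening from 0.0 (shut) to 1.0 (fully open); "grip_force": force on a finger pad.
Only numpy, scipy, OpenCV 4.12 (cv2) and the standard library are available. Lean on these libraries where they do the work, as an engineer would, in place of code of your own. Each camera call takes 0.05 s, during which the arm holds its last target. There are 200 camera calls.

TASK

Before the small glass fish tank is filled, make its stand level and steady: it now leans over on one screw foot and rocks. Turn the two winged levelling screws clockwise until the stand is level and all four feet carry load, each screw foot bearing on its cork pad with a modest push of about 3 N; press gently to feel whether it still rocks, do not overtighten. Do not shove the stand, touch the tank or move the mouse, food jar, phone and stapler, and let go at the end.

Things in the scene. Friction and masses are not known exactly. Their poses are not given: they have to be found in the camera images.
- stand: Dark steel plate, 250 x 340 mm, top 34 mm above the desk, glass tank fixed on its rear part; 3.8 kg in all, loose on the desk, never lift it. Origin at desk level under its middle; x to its back, away from the screws, y to its left, z up. It stands on two rounded feet on its centre line, so it rocks left-right about its x axis, and at first leans to the left or right by 0.013 to 0.05 rad.
- screw_l_grip (a point): Left levelling screw: point on its axis, half-way up its black wing; at (-110, +140) mm in the stand's frame, about 67 mm above the desk. The wing is 46 mm long (along this point's x), 12 mm thick (along y), 32 mm high (16 mm above and below the point). The plate lies 33 mm below the point. Site z is up.
- screw_r_grip (a point): Right levelling screw, the same, at (-110, -140) mm in the stand's frame.
- screw_l (a joint): Turning of the left screw, rad; grows clockwise seen from above, which drives screw, wing and foot down through the plate together by 12 mm a turn (1.9 mm a radian). Takes 0.05 N m to turn; stays where it is left. With the stand level the foot would hang 2 to 7 mm above its pad at first (differs left and right and is not measured).
- screw_r (a joint): The same for the right screw. Feel: the side that hangs clear can be pressed down with 1 to 2 N on its wing until its foot meets the pad (the other side lifts); from there the push grows steeply, 8 to 12 N per mm. Turning the screw by that travel takes out the rocking (to 0.3 rad); from there the load of both feet grows by some 6 N per rad, so that about 0.7 rad beyond the pressed travel leaves 3 N.
- foot_l: Rubber disc foot of the left screw, 40 mm diameter, 9 mm thick, sprung (10 N per mm); it turns with the screw. Origin at the centre of its underside. Below it lies a cork pad, 62 x 62 mm, fixed to the desk, whose top (3 to 7 mm above the desk) is not measured. Pressing it with over 14 N spoils the pad.
- foot_r: Rubber disc foot of the right screw, the same, over its own cork pad.
- foot_front: Fixed rounded foot on the stand's centre line at the front (x = -110 mm), 22 mm across; origin at its lowest point. It carries about 15 N at first; overtightened screws lift it off the desk.
- foot_back: Fixed rounded foot on the stand's centre line at the back (x = +100 mm), 22 mm across; carries over 20 N.
- tank: The empty glass tank fixed on the stand: origin at the centre of its underside, 130 mm (x) by 210 mm (y) by 100 mm high. Not to be touched.
- stone: Heavy grey stone lying in the tank, 70 x 60 x 40 mm, 0.36 kg; the stand leans to its side. Leave it. A light clay arch lies on the other side.
- mouse: White computer mouse, 105 x 60 x 22 mm, bystander; origin at its underside.
- food_tin: Small jar of fish food with a white cap, 52 mm diameter, 65 mm high, bystander standing before the stand; origin at its underside.
- phone: Black phone lying flat, 75 x 155 x 9 mm, bystander.
- stapler: Black stapler, 130 x 35 x 48 mm, bystander.

How it is judged:
At the end, for the whole second after the job is handed in: All four feet (two screw feet, front and back foot) carry more than 1.5 N each, the screw feet less than 5.5 N, the stand is level to 0.012 rad (0.7 degrees), at rest, and within 15 mm of where it stood (contact force between foot_l and anything else between 1.5 and 5.5 N and contact force between foot_r and anything else between 1.5 and 5.5 N and contact force between each of foot_front, foot_back and anything else above 1.5 N and angle between stand's own z axis and vertical below 0.012 rad and distance of stand from where it was at the start of the episode below 0.015 m and linear speed of stand below 0.01 m/s); the robot touches nothing.
It fails at once if a screw foot is driven onto its pad with more than 14 N (contact force between any of foot_l, foot_r and anything else above 14 N).
It fails at once if the robot touches the tank with more than 3 N (contact force between tank and the arm above 3 N or contact force between tank and the fingers above 3 N).
It fails at once if the stand is shoved more than 25 mm (distance of stand from where it was at the start of the episode above 0.025 m).
It fails at once if a bystander is moved more than 20 mm (distance of any of mouse, food_tin, phone, stapler from where it was at the start of the episode above 0.02 m).
It also fails if it takes over 72 s, if anything falls off the work surface, if the arm or the gripper's body presses on something with over 40 N, if the wrist force passes 120 N, or if a joint passes its speed limit or range.

## Working session

There is one attempt and no reset: what is moved stays moved. The work goes in short steps, Python scripts to look and compute and a tool call to move; the robot and the scene stay as the last step left them, time stands still between calls to the robot, and variables do not carry over. Pictures are saved under pics/ and viewed, at most 10 in all, crops included, and the job is handed in when it is done.

Besides the shell and the picture viewer there is one more tool, called by a JSON object that holds its "api" and its "payload", one argument or row to a line. jog_arm: Moves the arm, as the interface text tells. Its arguments: {"type":"object","properties":{"motion":{"type":"array"},"force":{"type":"number"}},"required":["motion"]}

```bash
mkdir -p pics; cat > h.py <<'E'
import numpy as np, cv2
from workcell import bot
def px2w(name,uv,depth=None,z=None,st=None):
    c=bot.get_calibration(name); f=210/np.tan(np.radians(c['vfov'])/2)
    K=np.array([[f,0,c['cx']],[0,f,c['cy']],[0,0,1.]])
    uv=np.array(uv,float).reshape(-1,1,2)
    n=cv2.undistortPoints(uv,K,np.array(c['dist'])).reshape(-1,2)
    if 'rvec' in c:
        R=cv2.Rodrigues(np.array(c['rvec'],float))[0].T; o=-R@np.array(c['tvec'],float).ravel()
    else:
        T=np.array(c['tool_from_camera']); Rt=cv2.Rodrigues(np.array(st['tcp_rot'],float))[0]
        R=Rt@T[:3,:3]; o=Rt@T[:3,3]+np.array(st['tool_pos'])
    out=[]
    for i,(a,b) in enumerate(n):
        d=R@np.array([a,b,1.])
        if z is not None: s=(np.broadcast_to(z,len(n))[i]-o[2])/d[2]
        else:
            u,v=uv[i,0].round().astype(int); s=np.median(depth[v-1:v+2,u-1:u+2])
        out.append(o+s*d)
    return np.array(out)
E
python3 - <<'E'
from h import *
for n in('top','scene'):
    p,d=bot.read_camera(n); np.save(f'pics/{n}_d.npy',d); cv2.imwrite(f'pics/{n}.png',p[:,:,::-1])
s=bot.read_state(); print(s['tool_pos'],s['tcp_rot'],s['wrist_force'],s['time'])
E
```

```text
[ 0.25002871 -0.62622586  0.20418453] [-3.08314999e+00 -5.92635142e-01  4.75686082e-04] [ 0.13435652 -0.08092836 -0.44008855] 0.1
```

View pics/top.png

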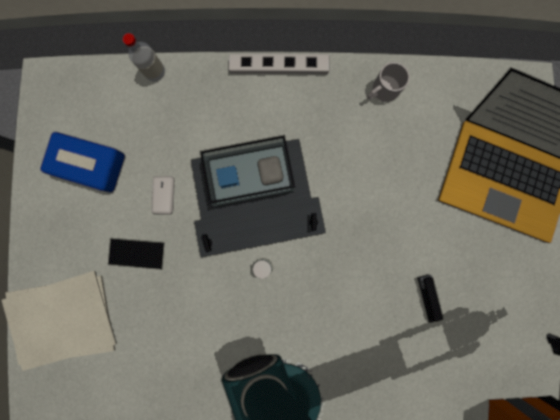

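View pics/scene.png

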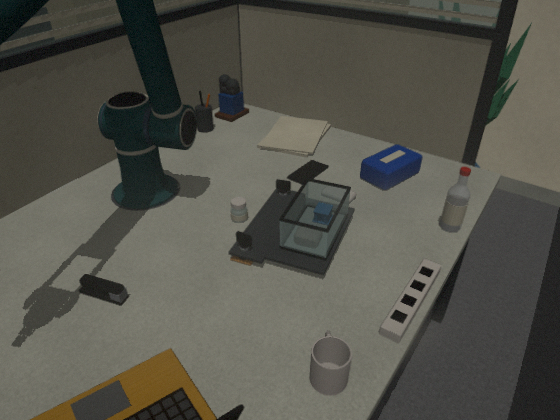

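The top view shows the wings at about (207,242) on the left and (313,221) on the right. The stone is on the right, so the stand leans right. The jar is at (262,268), in front of the stand. I'll enlarge the plate and compute positions.

```bash
python3 - <<'E'
from h import *
im=cv2.imread('pics/top.png'); d=np.load('pics/top_d.npy')
c=im[190:270,185:335]; c=cv2.convertScaleAbs(cv2.resize(c,None,fx=5.33,fy=5.33,interpolation=cv2.INTER_CUBIC),alpha=2.2)
cv2.imwrite('pics/crop.png',c)
# plate corners: front-left, front-right, back-right
P=px2w('top',[[203,255],[325,205],[300,140],[193,159]],z=.034);print(P.round(4))
print(px2w('top',[[207,242],[313,221]],z=.075).round(4))
print(px2w('top',[[262,268]],z=.065).round(4))
E
```

```text
[[ 0.3947  0.214   0.034 ]
 [ 0.5317 -0.1076  0.034 ]
 [ 0.7059 -0.0396  0.034 ]
 [ 0.6517  0.2481  0.034 ]]
[[ 0.4303  0.1957  0.075 ]
 [ 0.4875 -0.0734  0.075 ]]
[[0.366  0.0549 0.065 ]]
```

View pics/crop.png

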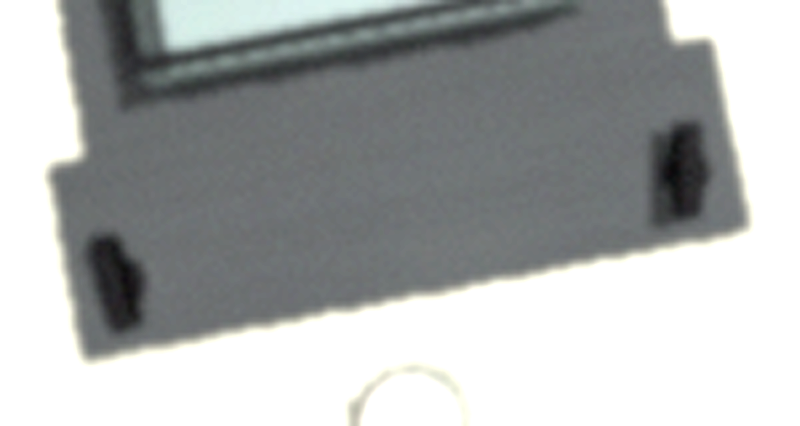

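{"api": "jog_arm", "payload": {
  "motion": [
    [1,28,-28,0,0],
    [1,28,-28,0,0],
    [1,28,-28,0,0],
    [1,28,-28,0,0],
    [1,28,-28,0,0],
    [1,28,-28,0,0],
    [1,28,-28,0,0],
    [1,28,-28,0,0],
    [1,28,-28,0,0],
    [1,28,-28,0,0]
  ]
}}

```text
time: 0.93
tool_pos: [0.4065, -0.261, 0.205]
tcp_rot: [-3.085, -0.592, 0.0]
wrist_force: [0.4, -0.3, 0.8]
width: 0.998
grip_force: 0.0
```

{"api": "jog_arm", "payload": {
  "motion": [
    [1,28,-28,0,0],
    [1,28,-28,0,0],
    [1,28,-28,0,0],
    [1,28,-28,0,0],
    [1,28,-28,0,0],
    [1,0,0,0,-7],
    [1,0,0,0,-7],
    [1,0,0,0,-7],
    [1,0,0,0,-7],
    [1,0,0,0,-7]
  ]
}}

```text
time: 1.77
tool_pos: [0.4842, -0.0807, 0.2048]
tcp_rot: [-2.758, -1.502, 0.001]
wrist_force: [-1.2, -0.0, -0.3]
width: 1.0
grip_force: 0.0
```

{"api": "jog_arm", "payload": {
  "motion": [
    [1,0,0,0,-7],
    [1,0,0,0,-7],
    [1,0,0,0,-7],
    [1,0,0,0,-7],
    [1,0,0,0,-7],
    [1,0,0,0,-7],
    [1,0,0,0,-7],
    [1,0,0,0,-7],
    [1,0,0,0,-7],
    [1,0,0,0,-7]
  ]
}}

```text
time: 2.6
tool_pos: [0.4841, -0.081, 0.2048]
tcp_rot: [-1.399, -2.812, 0.0]
wrist_force: [-0.5, -0.0, 0.2]
width: 1.0
grip_force: 0.0
```

{"api": "jog_arm", "payload": {
  "motion": [
    [1,0,0,0,-7],
    [1,0,0,0,-7],
    [1,0,0,0,-7],
    [1,0,0,0,-7],
    [1,0,0,0,-7],
    [1,0,0,0,-7],
    [1,0,0,0,-3],
    [1,0,0,0,0],
    [1,0,0,0,0]
  ]
}}

```text
time: 3.35
tool_pos: [0.4843, -0.081, 0.205]
tcp_rot: [-0.228, -3.133, -0.0]
wrist_force: [0.2, 0.8, -0.2]
width: 0.999
grip_force: 0.0
```

```bash
python3 - <<'E'
from h import *
s=bot.read_state(); p,d=bot.read_camera('wrist'); np.save('pics/w1_d.npy',d); cv2.imwrite('pics/w1.png',cv2.convertScaleAbs(p[:,:,::-1],alpha=1.8))
import json; json.dump({k:np.array(s[k]).tolist() for k in('tool_pos','tcp_rot')},open('s1.json','w'))
R=cv2.Rodrigues(np.array(s['tcp_rot']))[0]; print(s['tool_pos'],s['q'],np.degrees(np.arctan2(R[1,0],R[0,0])),s['time'],s['wrist_force'])
# plate plane from top depth
dt=np.load('pics/top_d.npy')
def fit(poly):
    m=np.zeros(dt.shape,np.uint8); cv2.fillPoly(m,[np.array(poly)],1); v,u=np.nonzero(m)
    P=px2w('top',np.c_[u,v],depth=dt); return np.linalg.lstsq(np.c_[P[:,:2]-[.46,.06],np.ones(len(P))],P[:,2],rcond=None)[0],len(P)
print('plate',fit([[217,216],[300,201],[303,222],[219,240]]))
print('desk',fit([[280,255],[340,240],[380,300],[300,320]]),fit([[330,120],[420,140],[420,240],[340,220]]))
E
```

```text
[ 0.4842702  -0.08104643  0.20499196] [-2.16549574e-01 -8.81646900e-02  1.98601391e+00 -7.75979568e-06
  1.24449915e+00 -1.64179755e+00] 171.66083763491895 3.35 [ 0.23251899  0.75491586 -0.19660042]
plate (array([-0.00824737,  0.02835723,  0.03386886]), 2031)
desk (array([-0.00011733,  0.00183876,  0.00069952]), 5036) (array([-0.00067812,  0.00191958,  0.00072868]), 8581)
```

View pics/w1.png

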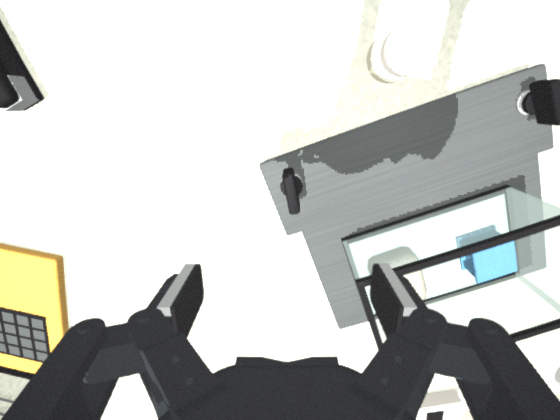

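The wrist view shows the right wing at about (291,192) and the left one cut off at (547,103). Top depth gives a lean of about 0.028 rad to the right. I'll get the wing poses from the depth points.

```bash
python3 - <<'E'
from h import *; import json
st=json.load(open('s1.json'))
def wing(name,d,box,s=None):
    u0,v0,u1,v1=box; v,u=np.mgrid[v0:v1,u0:u1]; P=[]
    c=px2w(name,np.c_[u.ravel(),v.ravel()],depth=d,st=s)
    c=c[(c[:,2]>.05)&(c[:,2]<.1)]
    hi=np.percentile(c[:,2],95); t=c[c[:,2]>hi-.006]
    (cx,cy),(w,h),a=cv2.minAreaRect((c[:,:2]*1000).astype(np.float32)); 
    e,V=np.linalg.eigh(np.cov(c[:,:2].T)); 
    print(name,len(c),'zmax',hi.round(4),'rect',round(cx,1),round(cy,1),round(w,1),round(h,1),round(a,1),'mean',c.mean(0).round(4),'top mean',t.mean(0).round(4),'yaw',np.degrees(np.arctan2(V[1,1],V[0,1])).round(1))
wing('wrist',np.load('pics/w1_d.npy'),(275,160,310,222),st)
d=np.load('pics/top_d.npy')
wing('top',d,(302,205,322,236)); wing('top',d,(197,228,217,256))
E
```

```text
wrist 555 zmax 0.0784 rect 486.9 -75.8 45.7 12.6 2.2 mean [ 0.4842 -0.0757  0.0753] top mean [ 0.4859 -0.0761  0.0775] yaw -177.9
top 104 zmax 0.079 rect 486.5 -74.9 43.6 12.0 0.3 mean [ 0.4863 -0.0747  0.0743] top mean [ 0.4862 -0.0757  0.0777] yaw -179.0
top 139 zmax 0.0877 rect 428.7 198.8 22.8 43.7 89.2 mean [0.4295 0.1965 0.0773] top mean [0.4287 0.1984 0.0862] yaw -163.2
```

{"api": "jog_arm", "payload": {
  "motion": [
    [1,-3,5.5,0,-5],
    [1,0,0,0,-5],
    [1,0,0,39,0],
    [1,0,0,39,0],
    [1,0,0,39,0],
    [1,0,0,26,0],
    [1,0,0,13,0],
    [1,0,0,0,0]
  ]
}}

```text
time: 4.07
tool_pos: [0.4844, -0.0753, 0.0452]
tcp_rot: [0.046, -3.133, -0.003]
wrist_force: [-1.1, 0.3, -1.0]
width: 1.001
grip_force: 0.0
```

{"api": "jog_arm", "payload": {
  "motion": [
    [-1,0,0,0,0],
    [-1,0,0,0,0],
    [-1,0,0,0,0],
    [-1,0,0,0,0],
    [-1,0,0,0,0],
    [-1,0,0,0,0],
    [-1,0,0,0,0],
    [-1,0,0,0,0]
  ],
  "force": 25
}}

```text
time: 4.73
tool_pos: [0.4891, -0.0767, 0.0502]
tcp_rot: [-0.049, 3.14, -0.002]
wrist_force: [-0.2, -2.5, 3.7]
width: 0.119
grip_force: 25.0
```

```bash
python3 - <<'E'
from h import *
s=bot.read_state(); print({k:np.round(s[k],3) for k in('tool_pos','tcp_rot','q','wrist_force','torque','width','grip_force')})
p,d=bot.read_camera('top'); cv2.imwrite('pics/t2.png',cv2.resize(cv2.convertScaleAbs(p[150:270,180:340,::-1],alpha=1.8),None,fx=5,fy=5))
E
```

```text
{'tool_pos': array([ 0.489, -0.077,  0.05 ]), 'tcp_rot': array([-4.90e-02,  3.14e+00, -2.00e-03]), 'q': array([-2.050e-01,  7.800e-02,  2.131e+00, -1.000e-03,  9.310e-01,
       -1.807e+00]), 'wrist_force': array([-0.21 , -2.482,  3.732]), 'torque': array([-0.484,  0.002,  0.018]), 'width': np.float64(0.119), 'grip_force': np.float64(25.031)}
```

{"api": "jog_arm", "payload": {
  "motion": [
    [-1,0,0,-0.3,5],
    [-1,0,0,0,7],
    [-1,0,0,0,7],
    [-1,0,0,0,7],
    [-1,0,0,0,7]
  ]
}}

```text
time: 5.2
tool_pos: [0.4888, -0.0769, 0.0502]
tcp_rot: [0.854, 3.022, -0.002]
wrist_force: [-0.4, -4.3, 3.2]
width: 0.121
grip_force: 25.1
```

```bash
cat > s.py <<'E'
from h import *
s=bot.read_state(); R=cv2.Rodrigues(np.array(s['tcp_rot']))[0]
print('yaw',np.degrees(np.arctan2(R[1,0],R[0,0])).round(2),{k:np.round(s[k],4).tolist() for k in('time','tool_pos','wrist_force','torque','width','grip_force')},'q6',round(s['q'][5],3))
E
python3 s.py
```

```text
yaw 148.45 {'time': 5.2, 'tool_pos': [0.4888, -0.0769, 0.0502], 'wrist_force': [-0.442, -4.2765, 3.2223], 'torque': [-0.6746, 0.1378, 0.1037], 'width': 0.1214, 'grip_force': 25.0859} q6 -1.225
```

View pics/t2.png

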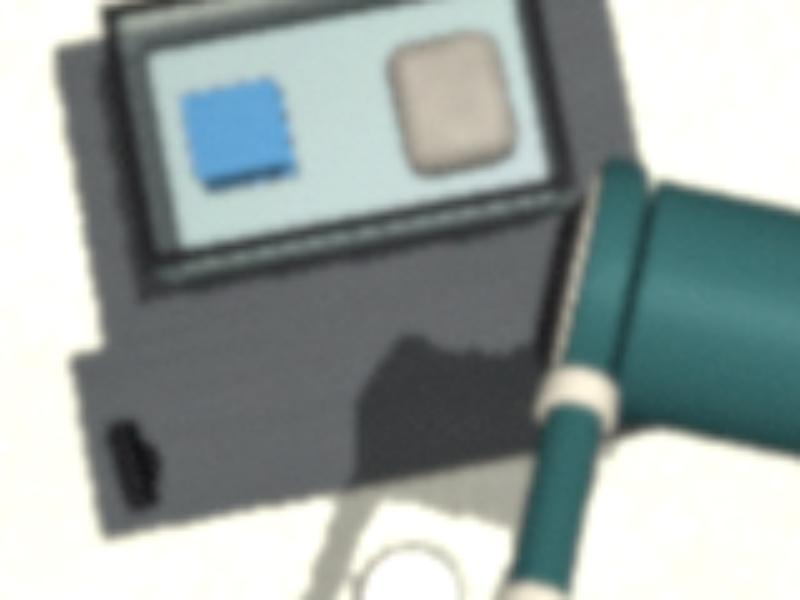

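{"api": "jog_arm", "payload": {
  "motion": [
    [-1,-0.4,-0.6,0,7],
    [-1,0,0,0,7],
    [-1,0,0,0,7],
    [-1,0,0,0,7],
    [-1,0,0,0,7]
  ]
}}

```text
time: 5.62
tool_pos: [0.4882, -0.077, 0.0499]
tcp_rot: [-1.724, -2.626, 0.001]
wrist_force: [-2.0, -1.4, 4.6]
width: 0.122
grip_force: 25.2
```

{"api": "jog_arm", "payload": {
  "motion": [
    [-1,0,0,0,7],
    [-1,0,0,0,7],
    [-1,0,0,0,7],
    [-1,0,0,0,7],
    [-1,0,0,0,7]
  ]
}}

```text
time: 6.03
tool_pos: [0.4874, -0.0767, 0.0497]
tcp_rot: [-2.433, -1.985, 0.002]
wrist_force: [-2.6, -0.4, 4.0]
width: 0.122
grip_force: 25.4
```

```bash
python3 s.py
```

```text
yaw 78.43 {'time': 6.0333, 'tool_pos': [0.4874, -0.0767, 0.0497], 'wrist_force': [-2.5657, -0.4264, 4.0428], 'torque': [-0.1131, 0.6143, 0.071], 'width': 0.1219, 'grip_force': 25.3603} q6 -0.004
```

{"api": "jog_arm", "payload": {
  "motion": [
    [-1,0,0,0,7],
    [-1,0,0,0,6],
    [-1,0,0,0,0]
  ]
}}

```text
time: 6.28
tool_pos: [0.4871, -0.0764, 0.0496]
tcp_rot: [-2.64, -1.7, 0.003]
wrist_force: [-2.9, 0.5, 5.2]
width: 0.123
grip_force: 25.3
```

{"api": "jog_arm", "payload": {
  "motion": [
    [0,0,0,0,0],
    [0,0,0,0,0],
    [0,0,0,0,0],
    [0,0,0,-30,0],
    [0,0,0,-35,0],
    [0,0,0,-35,0],
    [0,0,0,-35,0],
    [0,0,0,-15,0],
    [0,0,0,0,0]
  ]
}}

```text
time: 7.03
tool_pos: [0.4921, -0.0774, 0.2052]
tcp_rot: [2.632, 1.702, 0.011]
wrist_force: [0.3, -0.1, 0.9]
width: 0.497
grip_force: 0.0
```

```bash
cat > tilt.py <<'E'
from h import *
g=[]
for i in range(3):
    p,dt=bot.read_camera('top')
    def fit(poly,lo,hi):
        m=np.zeros(dt.shape,np.uint8); cv2.fillPoly(m,[np.array(poly)],1); v,u=np.nonzero(m)
        P=px2w('top',np.c_[u,v],depth=dt); P=P[(P[:,2]>lo)&(P[:,2]<hi)]
        return np.linalg.lstsq(np.c_[P[:,:2]-[.46,.06],np.ones(len(P))],P[:,2],rcond=None)[0],len(P)
    a,n=fit([[217,216],[300,201],[303,222],[219,240]],.02,.05); b,_=fit([[280,255],[340,240],[380,300],[300,320]],-.01,.012)
    g.append(a-b)
g=np.mean(g,0); print(n,'lean to right',g[:2]@[-.208,.978],'pitch',g[:2]@[.978,.208])
cv2.imwrite('pics/t3.png',cv2.resize(cv2.convertScaleAbs(p[150:270,180:340,::-1],alpha=1.8),None,fx=5,fy=5))
E
python3 tilt.py; python3 s.py
```

```text
1721 lean to right 0.0011437616916492256 pitch -0.0009510928711620861
yaw 65.77 {'time': 7.1833, 'tool_pos': [0.4878, -0.0766, 0.1986], 'wrist_force': [0.0753, 0.5415, -1.4005], 'torque': [-0.0236, -0.0051, 0.0026], 'width': 0.4988, 'grip_force': 0.0} q6 0.216
```

```bash
python3 - <<'E'
from h import *
s=bot.read_state()
for i in range(2):
    p,d=bot.read_camera('top'); v,u=np.mgrid[228:258,195:219]
    c=px2w('top',np.c_[u.ravel(),v.ravel()],depth=d); c=c[(c[:,2]>.05)&(c[:,2]<.1)]
    hi=np.percentile(c[:,2],95); print(hi, cv2.minAreaRect((c[:,:2]*1000).astype(np.float32)),c.mean(0), c[c[:,2]>hi-.006].mean(0))
R=cv2.Rodrigues(np.array(s['tcp_rot']))[0]
e=np.array([.4285,.1985])-np.array(s['tool_pos'])[:2]; print(e,R[:2,:2].T@e*1000, s['tool_pos'])
E
```

```text
0.08407554211720508 ((428.9248962402344, 198.27255249023438), (45.44749450683594, 18.533506393432617), 13.664074897766113) [0.42868896 0.19809469 0.07418136] [0.4283072  0.20049237 0.08240161]
0.08436482462286787 ((428.8616943359375, 198.6365203857422), (45.517086029052734, 18.02545166015625), 14.23224925994873) [0.42867236 0.19825521 0.07467923] [0.42763242 0.20038866 0.08254012]
[-0.05925309  0.27510455] [ 226.56571707 -166.91729122] [ 0.48775309 -0.07660455  0.19860528]
```

{"api": "jog_arm", "payload": {
  "motion": [
    [-1,28.3,-20.9,0,0],
    [-1,28.3,-20.9,0,0],
    [-1,28.3,-20.9,0,0],
    [-1,28.3,-20.9,0,0],
    [-1,28.3,-20.9,0,0],
    [-1,28.3,-20.9,0,0],
    [-1,28.3,-20.9,0,0],
    [-1,28.3,-20.9,0,0],
    [-1,0,0,0,-7],
    [-1,0,0,0,-7]
  ]
}}

```text
time: 8.12
tool_pos: [0.427, 0.2, 0.1976]
tcp_rot: [-2.4, -2.025, 0.005]
wrist_force: [0.5, -0.6, -0.0]
width: 0.002
grip_force: 0.0
```

{"api": "jog_arm", "payload": {
  "motion": [
    [-1,0,0,20,-7],
    [-1,0,0,20,-7],
    [-1,0,0,20,-7],
    [-1,0,0,20,-7],
    [-1,0,0,12,-7],
    [-1,0,0,10,-7],
    [-1,0,0,0,-7],
    [-1,0,0,0,-7],
    [-1,0,0,0,-7],
    [-1,0,0,0,-7]
  ]
}}

```text
time: 8.95
tool_pos: [0.4272, 0.1976, 0.0955]
tcp_rot: [-0.809, -3.032, 0.004]
wrist_force: [-1.4, 1.1, 0.3]
width: 0.001
grip_force: 0.0
```

{"api": "jog_arm", "payload": {
  "motion": [
    [-1,0,0,0,-7],
    [-1,0,0,0,-7],
    [-1,0,0,0,-7],
    [-1,0,0,0,-7],
    [-1,0,0,0,-7],
    [-1,0,0,0,-7],
    [-1,0,0,0,-5],
    [-1,0,0,0,0],
    [-1,0,0,0,0]
  ]
}}

```text
time: 9.7
tool_pos: [0.4277, 0.1978, 0.0962]
tcp_rot: [0.454, -3.106, 0.001]
wrist_force: [-0.7, 0.5, 0.6]
width: -0.001
grip_force: 0.0
```

```bash
python3 s.py
```

```text
yaw -163.38 {'time': 9.7, 'tool_pos': [0.4277, 0.1978, 0.0962], 'wrist_force': [-0.6882, 0.5064, 0.5766], 'torque': [0.0038, -0.0199, 0.022], 'width': -0.0006, 'grip_force': 0.0} q6 -1.481
```

{"api": "jog_arm", "payload": {
  "motion": [
    [-1,0,0,5,0],
    [-1,0,0,5,0],
    [-1,0,0,0,0]
  ]
}}

```text
time: 9.95
tool_pos: [0.4277, 0.1978, 0.086]
tcp_rot: [0.456, -3.106, 0.001]
wrist_force: [-0.8, -0.3, -0.5]
width: -0.003
grip_force: 0.0
```

{"api": "jog_arm", "payload": {
  "motion": [
    [-1,0,0,1,0],
    [-1,0,0,0,0],
    [-1,0,0,0,0]
  ]
}}

```text
time: 10.2
tool_pos: [0.4289, 0.1983, 0.0867]
tcp_rot: [0.457, -3.108, 0.0]
wrist_force: [0.3, 0.4, -0.7]
width: -0.002
grip_force: 0.0
```

{"api": "jog_arm", "payload": {
  "motion": [
    [-1,0,0,1,0],
    [-1,0,0,0,0],
    [-1,0,0,0,0]
  ]
}}

```text
time: 10.45
tool_pos: [0.429, 0.1983, 0.0858]
tcp_rot: [-0.458, 3.108, 0.0]
wrist_force: [-0.3, 1.1, 0.6]
width: -0.001
grip_force: 0.0
```

{"api": "jog_arm", "payload": {
  "motion": [
    [-1,0,0,1,0],
    [-1,0,0,0,0],
    [-1,0,0,0,0]
  ]
}}

```text
time: 10.7
tool_pos: [0.4288, 0.1982, 0.0846]
tcp_rot: [0.458, -3.108, 0.0]
wrist_force: [-0.2, -0.0, -0.1]
width: 0.001
grip_force: 0.0
```

{"api": "jog_arm", "payload": {
  "motion": [
    [-1,0,0,1,0],
    [-1,0,0,0,0],
    [-1,0,0,0,0]
  ]
}}

```text
time: 10.95
tool_pos: [0.4288, 0.1982, 0.0836]
tcp_rot: [0.458, -3.108, 0.0]
wrist_force: [-1.2, -0.6, 0.4]
width: 0.004
grip_force: 0.0
```

{"api": "jog_arm", "payload": {
  "motion": [
    [-1,0,0,1,0],
    [-1,0,0,0,0],
    [-1,0,0,0,0]
  ]
}}

```text
time: 11.2
tool_pos: [0.4288, 0.1982, 0.0826]
tcp_rot: [0.458, -3.108, 0.0]
wrist_force: [0.7, -0.1, -0.4]
width: 0.005
grip_force: 0.0
```

{"api": "jog_arm", "payload": {
  "motion": [
    [-1,0,0,1,0],
    [-1,0,0,0,0],
    [-1,0,0,0,0]
  ]
}}

```text
time: 11.45
tool_pos: [0.4288, 0.1982, 0.0816]
tcp_rot: [0.458, -3.108, 0.0]
wrist_force: [0.7, 0.1, -1.2]
width: -0.002
grip_force: 0.0
```

{"api": "jog_arm", "payload": {
  "motion": [
    [-1,0,0,1,0],
    [-1,0,0,0,0],
    [-1,0,0,0,0]
  ]
}}

```text
time: 11.7
tool_pos: [0.4288, 0.1982, 0.0806]
tcp_rot: [0.458, -3.108, -0.0]
wrist_force: [-0.9, 0.0, -0.3]
width: -0.001
grip_force: 0.0
```

{"api": "jog_arm", "payload": {
  "motion": [
    [-1,0,0,0.5,0],
    [-1,0,0,0,0],
    [-1,0,0,0,0]
  ]
}}

```text
time: 11.95
tool_pos: [0.4289, 0.1983, 0.0802]
tcp_rot: [0.458, -3.108, -0.0]
wrist_force: [0.4, -0.4, -0.2]
width: -0.003
grip_force: 0.0
```

{"api": "jog_arm", "payload": {
  "motion": [
    [-1,0,0,1,0],
    [-1,0,0,0,0],
    [-1,0,0,0,0]
  ]
}}

```text
time: 12.2
tool_pos: [0.4288, 0.1982, 0.0791]
tcp_rot: [0.458, -3.108, 0.0]
wrist_force: [0.1, -0.2, -0.4]
width: 0.002
grip_force: 0.0
```

{"api": "jog_arm", "payload": {
  "motion": [
    [-1,0,0,0.5,0],
    [-1,0,0,0,0],
    [-1,0,0,0,0]
  ]
}}

```text
time: 12.45
tool_pos: [0.4288, 0.1982, 0.0786]
tcp_rot: [0.458, -3.108, 0.0]
wrist_force: [-0.2, 0.2, 0.5]
width: 0.001
grip_force: 0.0
```

```bash
python3 tilt.py; python3 s.py
```

```text
2012 lean to right 0.0019589053712415865 pitch -0.0005290271947301172
yaw -163.24 {'time': 12.6, 'tool_pos': [0.4289, 0.1983, 0.0787], 'wrist_force': [-0.2484, -0.8536, 0.5534], 'torque': [-0.0127, -0.0218, 0.0652], 'width': -0.0046, 'grip_force': 0.0} q6 -1.483
```

```bash
python3 - <<'E'
from h import *
p,_=bot.read_camera('wrist'); q,_=bot.read_camera('scene')
a=cv2.resize(p[100:310,180:460],(560,420)); b=cv2.resize(q[150:270,200:360],(800,600))[:, :]
b=cv2.resize(q[150:255,200:340],(560,420))
cv2.imwrite('pics/w3.png',cv2.resize(cv2.convertScaleAbs(np.hstack([a,b])[:,:,::-1],alpha=1.8),(800,300)))
E
```

```text
(no output)
```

View pics/w3.png

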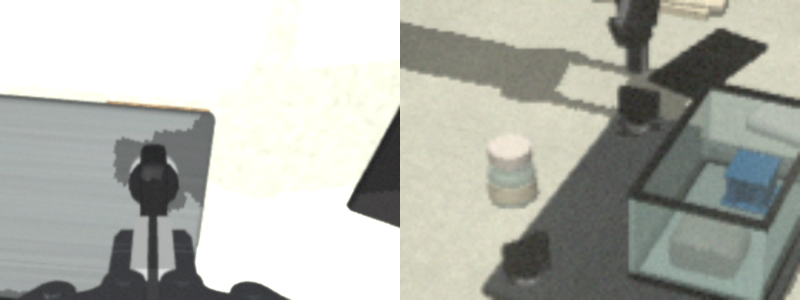

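The shut fingertips sit centred over the left wing, at (152,195) in the left half of the picture, and haven't pressed it yet. I'll carry on down.

{"api": "jog_arm", "payload": {
  "motion": [
    [-1,0,0,1,0],
    [-1,0,0,0,0],
    [-1,0,0,0,0]
  ]
}}

```text
time: 12.95
tool_pos: [0.4288, 0.1982, 0.0776]
tcp_rot: [0.458, -3.108, 0.0]
wrist_force: [0.7, -0.0, 0.7]
width: 0.0
grip_force: 0.0
```

{"api": "jog_arm", "payload": {
  "motion": [
    [-1,0,0,1,0],
    [-1,0,0,0,0],
    [-1,0,0,0,0]
  ]
}}

```text
time: 13.2
tool_pos: [0.4288, 0.1982, 0.0766]
tcp_rot: [0.458, -3.108, 0.0]
wrist_force: [-0.4, -0.3, 0.7]
width: 0.003
grip_force: 0.0
```

{"api": "jog_arm", "payload": {
  "motion": [
    [-1,0,0,1,0],
    [-1,0,0,0,0],
    [-1,0,0,0,0]
  ]
}}

```text
time: 13.45
tool_pos: [0.4288, 0.1982, 0.0756]
tcp_rot: [0.458, -3.108, 0.0]
wrist_force: [0.2, -0.5, 0.6]
width: 0.001
grip_force: 0.0
```

{"api": "jog_arm", "payload": {
  "motion": [
    [-1,0,0,1,0],
    [-1,0,0,0,0],
    [-1,0,0,0,0]
  ]
}}

```text
time: 13.7
tool_pos: [0.4288, 0.1982, 0.0746]
tcp_rot: [0.458, -3.108, 0.0]
wrist_force: [1.0, -0.4, 0.1]
width: 0.002
grip_force: 0.0
```

```bash
python3 tilt.py; python3 s.py
```

```text
2009 lean to right 0.001316374980352235 pitch 2.5857983630864717e-05
yaw -163.24 {'time': 13.85, 'tool_pos': [0.4289, 0.1983, 0.0747], 'wrist_force': [0.1548, 0.5935, -1.181], 'torque': [0.0051, -0.0343, 0.0465], 'width': -0.0025, 'grip_force': 0.0} q6 -1.483
```

```bash
python3 - <<'E'
from h import *
s=bot.read_state(); p,d=bot.read_camera('wrist')
R=cv2.Rodrigues(np.array(s['tcp_rot']))[0]
v,u=np.mgrid[185:330:8,286:290]; 
us=287
for v in range(180,320,6):
    w=px2w('wrist',[[us,v]],depth=d,st=s)[0]; t=R.T@(w-s['tool_pos'])
    print(v,d[v,us].round(4),'tool',(t*1000).round(1),'z',(w[2]*1000).round(1),p[v,us])
cv2.imwrite('pics/w4.png',cv2.resize(cv2.convertScaleAbs(p[150:330,200:380,::-1],alpha=3),(600,600),interpolation=cv2.INTER_CUBIC))
E
```

```text
180 0.2139 tool [32.4  1.3 42.5] z 32.2 [85 89 86]
186 0.216 tool [28.2  1.3 41. ] z 33.7 [94 97 96]
192 0.2173 tool [23.5  1.3 41.7] z 33.0 [93 96 95]
198 0.2183 tool [19.   1.3 41. ] z 33.7 [66 68 69]
204 0.1944 tool [21.9  1.3 17.8] z 56.9 [27 26 26]
210 0.1838 tool [21.9  1.3  5.6] z 69.1 [24 26 25]
216 0.1737 tool [21.5  1.2 -4.5] z 79.1 [27 27 26]
222 0.172 tool [19.2  1.2 -8.1] z 82.8 [41 39 41]
228 0.1728 tool [15.4  1.2 -8.1] z 82.8 [30 30 29]
234 0.1738 tool [11.6  1.2 -8.1] z 82.8 [29 28 29]
240 0.1764 tool [ 7.5  1.2 -7.8] z 82.5 [25 25 27]
246 0.1787 tool [ 3.9  1.2 -8.4] z 83.1 [26 27 26]
252 0.1539 tool [ 10.8   1.2 -29.7] z 104.4 [33 32 33]
258 0.1473 tool [ 11.    1.2 -36.6] z 111.3 [30 31 31]
264 0.1424 tool [ 11.    1.2 -42.7] z 117.4 [30 30 31]
270 0.1367 tool [ 10.8   1.2 -48. ] z 122.7 [26 28 28]
276 0.131 tool [ 11.1   1.2 -53.7] z 128.4 [34 34 34]
282 0.1261 tool [ 11.3   1.1 -58.8] z 133.5 [32 32 33]
288 0.1221 tool [ 10.9   1.1 -62.7] z 137.4 [35 37 36]
294 0.1234 tool [  8.3   1.1 -63.2] z 137.9 [39 40 40]
300 0.1238 tool [  5.3   1.1 -63.3] z 138.0 [38 37 38]
306 0.1253 tool [  2.1   1.1 -63. ] z 137.7 [37 37 38]
312 0.1259 tool [ -1.    1.1 -63.1] z 137.8 [35 36 37]
318 0.1273 tool [ -4.1   1.1 -63.1] z 137.8 [37 37 39]
```

View pics/w4.png

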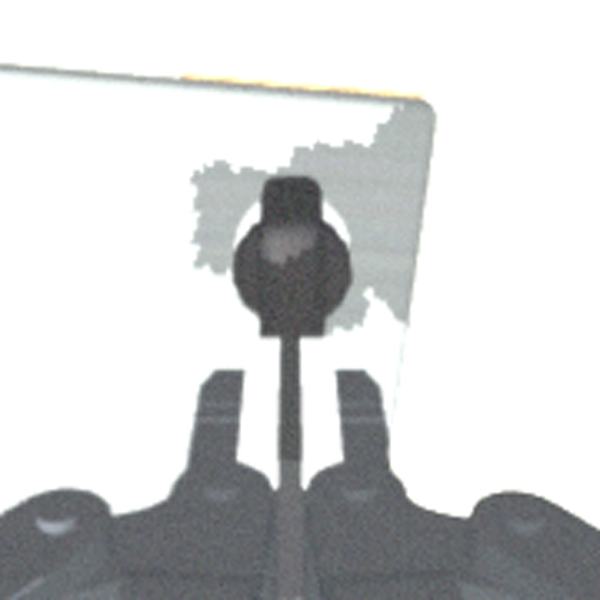

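```bash
python3 - <<'E'
from h import *
print(bot.get_calibration('wrist')['tool_from_camera'])
s=bot.read_state(); p,d=bot.read_camera('wrist')
R=cv2.Rodrigues(np.array(s['tcp_rot']))[0]
for us in (278,296):
  for v in range(240,296,5):
    w=px2w('wrist',[[us,v]],depth=d,st=s)[0]; t=R.T@(w-s['tool_pos']); print(us,v,(t*1000).round(1),p[v,us])
E
```

```text
[[-8.02251491e-04 -9.48506345e-01 -3.16757116e-01  8.17259225e-02]
 [ 9.99999661e-01 -8.19296895e-04 -7.93760116e-05  9.82902399e-04]
 [-1.84229471e-04 -3.16757072e-01  9.48506681e-01 -1.68223992e-01]
 [ 0.00000000e+00  0.00000000e+00  0.00000000e+00  1.00000000e+00]]
278 240 [ 6.7 -4.2 -6. ] [27 24 27]
278 245 [ 3.3 -4.2 -6. ] [36 37 37]
278 250 [-0.  -4.3 -5.9] [44 44 45]
278 255 [ 11.1  -3.4 -33.7] [98 99 98]
278 260 [ 11.2  -3.3 -39. ] [ 98 100  98]
278 265 [ 11.   -3.1 -43.6] [98 99 98]
278 270 [ 11.1  -3.  -48.4] [98 99 98]
278 275 [ 11.5  -2.9 -53.5] [97 98 97]
278 280 [ 11.4  -2.8 -57.4] [ 98 100  99]
278 285 [ 11.5  -2.6 -61.4] [97 98 97]
278 290 [ 10.8  -2.6 -63.9] [105 107 106]
278 295 [ 12.5  -2.4 -69.9] [33 33 34]
296 240 [ 6.8  6.7 -6.3] [27 26 27]
296 245 [ 3.2  6.7 -5.8] [25 25 28]
296 250 [ 0.   6.7 -6.1] [42 45 44]
296 255 [ 11.6   5.7 -34.6] [ 98 100  98]
296 260 [ 11.1   5.6 -38.8] [97 99 98]
296 265 [ 11.1   5.5 -43.8] [97 99 98]
296 270 [ 10.7   5.4 -47.9] [ 99 100  98]
296 275 [ 11.4   5.2 -53.3] [98 99 97]
296 280 [ 11.7   5.  -57.8] [ 99 100  98]
296 285 [ 11.4   4.9 -61.2] [ 98 100  99]
296 290 [ 12.    4.8 -65.7] [83 84 84]
296 295 [ 12.3   4.7 -69.6] [32 32 35]
```

```bash
python3 - <<'E'
from h import *; import json
s=json.load(open('s1.json')); d=np.load('pics/w1_d.npy'); R=cv2.Rodrigues(np.array(s['tcp_rot']))[0]
for us in (190,197,200,376,380,390):
  print(us,[ (v,(R.T@(px2w('wrist',[[us,v]],depth=d,st=s)[0]-s['tool_pos'])*1000).round(0).tolist()) for v in range(258,312,9)])
E
```

```text
190 [(258, [-119.0, -137.0, 205.0]), (267, [11.0, -45.0, -47.0]), (276, [11.0, -42.0, -54.0]), (285, [8.0, -42.0, -57.0]), (294, [4.0, -42.0, -58.0]), (303, [0.0, -42.0, -59.0])]
197 [(258, [-120.0, -127.0, 206.0]), (267, [11.0, -42.0, -45.0]), (276, [7.0, -42.0, -47.0]), (285, [3.0, -42.0, -48.0]), (294, [-1.0, -42.0, -50.0]), (303, [-6.0, -42.0, -51.0])]
200 [(258, [-119.0, -123.0, 205.0]), (267, [9.0, -41.0, -42.0]), (276, [4.0, -42.0, -43.0]), (285, [-0.0, -42.0, -44.0]), (294, [-5.0, -42.0, -45.0]), (303, [-9.0, -42.0, -46.0])]
376 [(258, [-65.0, 94.0, 104.0]), (267, [11.0, 44.0, -45.0]), (276, [6.0, 44.0, -46.0]), (285, [3.0, 44.0, -48.0]), (294, [-2.0, 44.0, -49.0]), (303, [-6.0, 44.0, -50.0])]
380 [(258, [-64.0, 98.0, 102.0]), (267, [11.0, 45.0, -47.0]), (276, [10.0, 44.0, -52.0]), (285, [6.0, 44.0, -53.0]), (294, [2.0, 44.0, -55.0]), (303, [-2.0, 44.0, -56.0])]
390 [(258, [-62.0, 106.0, 97.0]), (267, [11.0, 50.0, -46.0]), (276, [11.0, 47.0, -54.0]), (285, [11.0, 45.0, -61.0]), (294, [9.0, 44.0, -65.0]), (303, [6.0, 44.0, -66.0])]
```

Comparing depths, the real fingertips sit about 29 mm behind the nominal TCP, so wing contact should come at TCP z ≈ 0.054. I'll go on down carefully.

{"api": "jog_arm", "payload": {
  "motion": [
    [-1,0,0,5,0],
    [-1,0,0,5,0],
    [-1,0,0,4,0],
    [-1,0,0,0,0],
    [-1,0,0,0,0]
  ]
}}

```text
time: 14.37
tool_pos: [0.4283, 0.198, 0.06]
tcp_rot: [0.458, -3.107, 0.001]
wrist_force: [-0.4, -0.3, -0.3]
width: 0.003
grip_force: 0.0
```

{"api": "jog_arm", "payload": {
  "motion": [
    [-1,0,0,1,0],
    [-1,0,0,1,0],
    [-1,0,0,0,0],
    [-1,0,0,0,0]
  ]
}}

```text
time: 14.7
tool_pos: [0.429, 0.1983, 0.0588]
tcp_rot: [-0.458, 3.108, 0.0]
wrist_force: [-0.4, -0.2, -0.5]
width: -0.002
grip_force: 0.0
```

{"api": "jog_arm", "payload": {
  "motion": [
    [-1,0,0,1,0],
    [-1,0,0,1,0],
    [-1,0,0,0,0],
    [-1,0,0,0,0]
  ]
}}

```text
time: 15.03
tool_pos: [0.429, 0.1983, 0.0568]
tcp_rot: [-0.458, 3.108, -0.0]
wrist_force: [-0.3, -0.7, 1.7]
width: -0.0
grip_force: 0.5
```

{"api": "jog_arm", "payload": {
  "motion": [
    [-1,0,0,1,0],
    [-1,0,0,0,0],
    [-1,0,0,0,0]
  ]
}}

```text
time: 15.28
tool_pos: [0.429, 0.1984, 0.0558]
tcp_rot: [-0.458, 3.108, 0.0]
wrist_force: [-0.2, 0.6, 1.0]
width: 0.002
grip_force: 0.7
```

{"api": "jog_arm", "payload": {
  "motion": [
    [-1,0,0,1,0],
    [-1,0,0,0,0],
    [-1,0,0,0,0]
  ]
}}

```text
time: 15.53
tool_pos: [0.429, 0.1983, 0.0547]
tcp_rot: [-0.458, 3.108, 0.0]
wrist_force: [-0.2, 1.1, 0.7]
width: 0.003
grip_force: 0.7
```

```bash
python3 tilt.py; python3 s.py
```

```text
1999 lean to right -0.01384640753406539 pitch 0.0007474226475810775
yaw -163.24 {'time': 15.6833, 'tool_pos': [0.429, 0.1983, 0.0547], 'wrist_force': [0.1181, -0.0425, 1.0147], 'torque': [0.1279, -0.0355, -0.018], 'width': -0.0057, 'grip_force': 0.7098} q6 -1.483
```

{"api": "jog_arm", "payload": {
  "motion": [
    [-1,0,0,0.5,0],
    [-1,0,0,0,0],
    [-1,0,0,0,0]
  ]
}}

```text
time: 15.93
tool_pos: [0.4289, 0.1983, 0.0542]
tcp_rot: [-0.458, 3.108, 0.0]
wrist_force: [0.8, 1.1, 1.1]
width: 0.002
grip_force: 0.8
```

{"api": "jog_arm", "payload": {
  "motion": [
    [-1,0,0,0.5,0],
    [-1,0,0,0,0],
    [-1,0,0,0,0]
  ]
}}

```text
time: 16.18
tool_pos: [0.4289, 0.1983, 0.0537]
tcp_rot: [-0.458, 3.108, 0.0]
wrist_force: [-0.3, 1.2, 0.9]
width: 0.001
grip_force: 0.8
```

{"api": "jog_arm", "payload": {
  "motion": [
    [-1,0,0,0.4,0],
    [-1,0,0,0,0],
    [-1,0,0,0,0]
  ]
}}

```text
time: 16.43
tool_pos: [0.4289, 0.1982, 0.0532]
tcp_rot: [-0.458, 3.108, -0.0]
wrist_force: [0.1, -0.1, 1.5]
width: 0.003
grip_force: 0.8
```

{"api": "jog_arm", "payload": {
  "motion": [
    [-1,0,0,0.4,0],
    [-1,0,0,0,0],
    [-1,0,0,0,0]
  ]
}}

```text
time: 16.68
tool_pos: [0.4289, 0.1982, 0.0528]
tcp_rot: [0.458, -3.108, 0.0]
wrist_force: [0.1, 1.9, 1.1]
width: -0.001
grip_force: 0.7
```

{"api": "jog_arm", "payload": {
  "motion": [
    [-1,0,0,0.5,0],
    [-1,0,0,0,0],
    [-1,0,0,0,0]
  ]
}}

```text
time: 16.93
tool_pos: [0.4288, 0.1982, 0.0523]
tcp_rot: [0.458, -3.108, 0.0]
wrist_force: [1.0, 1.5, 0.8]
width: -0.004
grip_force: 0.6
```

{"api": "jog_arm", "payload": {
  "motion": [
    [-1,0,0,0.5,0],
    [-1,0,0,0,0],
    [-1,0,0,0,0]
  ]
}}

```text
time: 17.18
tool_pos: [0.4289, 0.1982, 0.052]
tcp_rot: [0.458, -3.108, 0.0]
wrist_force: [-0.3, 1.7, 3.1]
width: 0.002
grip_force: 1.4
```

{"api": "jog_arm", "payload": {
  "motion": [
    [-1,0,0,0.4,0],
    [-1,0,0,0,0],
    [-1,0,0,0,0]
  ]
}}

```text
time: 17.43
tool_pos: [0.4289, 0.1984, 0.0518]
tcp_rot: [-0.458, 3.108, 0.0]
wrist_force: [-1.2, 0.5, 4.6]
width: 0.001
grip_force: 2.5
```

{"api": "jog_arm", "payload": {
  "motion": [
    [-1,0,0,0.4,0],
    [-1,0,0,0,0],
    [-1,0,0,0,0]
  ]
}}

```text
time: 17.68
tool_pos: [0.429, 0.1984, 0.0516]
tcp_rot: [-0.458, 3.108, 0.0]
wrist_force: [-1.0, 1.3, 7.0]
width: -0.002
grip_force: 3.4
```

{"api": "jog_arm", "payload": {
  "motion": [
    [-1,0,0,-10,0],
    [0.3,0,0,-12,0],
    [0.3,0,0,0,0],
    [0.3,0,0,0,0],
    [0.3,0,0,0,0],
    [0.3,0,0,15,0],
    [0.3,0,0,15,0],
    [0.3,0,0,14,0],
    [0.3,0,0,0,0],
    [0.3,0,0,0,0]
  ]
}}

```text
time: 18.52
tool_pos: [0.4273, 0.1976, 0.0277]
tcp_rot: [0.457, -3.105, 0.001]
wrist_force: [0.7, 0.3, -0.6]
width: 0.651
grip_force: 0.0
```

```bash
python3 tilt.py; python3 s.py
```

```text
1971 lean to right 0.0027696007557200903 pitch 0.0006807452770346784
yaw -163.24 {'time': 18.6667, 'tool_pos': [0.4295, 0.1985, 0.0297], 'wrist_force': [1.0778, 0.1483, 1.0369], 'torque': [0.0151, -0.0003, 0.0395], 'width': 0.6491, 'grip_force': 0.0} q6 -1.483
```

{"api": "jog_arm", "payload": {
  "motion": [
    [-1,0,0,0,0],
    [-1,0,0,0,0],
    [-1,0,0,0,0],
    [-1,0,0,0,0],
    [-1,0,0,0,0],
    [-1,0,0,0,0],
    [-1,0,0,0,0]
  ],
  "force": 25
}}

```text
time: 19.25
tool_pos: [0.4292, 0.1987, 0.0295]
tcp_rot: [-0.458, 3.107, 0.001]
wrist_force: [-1.4, 2.3, 2.3]
width: 0.134
grip_force: 29.9
```

```bash
python3 s.py;python3 tilt.py
```

```text
yaw -163.24 {'time': 19.25, 'tool_pos': [0.4292, 0.1987, 0.0295], 'wrist_force': [-1.4261, 2.3035, 2.2991], 'torque': [0.4232, 0.1253, -0.0339], 'width': 0.1336, 'grip_force': 29.9346} q6 -1.483
1982 lean to right 0.0008634515361033254 pitch 0.001278354776102152
```

{"api": "jog_arm", "payload": {
  "motion": [
    [-1,0,0,0.23,7],
    [-1,0,0,0.23,7],
    [-1,0,0,0.23,7],
    [-1,0,0,0.23,7],
    [-1,0,0,0.23,7]
  ]
}}

```text
time: 19.82
tool_pos: [0.4291, 0.1991, 0.0283]
tcp_rot: [0.508, 3.1, 0.003]
wrist_force: [-0.9, 5.3, 4.4]
width: 0.136
grip_force: 30.1
```

{"api": "jog_arm", "payload": {
  "motion": [
    [-1,0,0,0.23,7],
    [-1,0,0,0.23,7],
    [-1,0,0,0.23,7],
    [-1,0,0,0.23,7],
    [-1,0,0,0.23,7]
  ]
}}

```text
time: 20.23
tool_pos: [0.4294, 0.1995, 0.0272]
tcp_rot: [-1.417, -2.804, -0.004]
wrist_force: [-0.8, 6.6, 3.1]
width: 0.135
grip_force: 30.0
```

```bash
python3 s.py;python3 tilt.py
```

```text
yaw 126.38 {'time': 20.2333, 'tool_pos': [0.4294, 0.1995, 0.0272], 'wrist_force': [-0.7672, 6.5787, 3.05], 'torque': [1.0011, 0.2734, 0.0928], 'width': 0.1354, 'grip_force': 29.9847} q6 -0.255
2031 lean to right 0.0021871013026632125 pitch -0.00127059760932406
```

{"api": "jog_arm", "payload": {
  "motion": [
    [-1,0.65,0.5,0.23,7],
    [-1,0,0,0.23,7],
    [-1,0,0,0.23,7],
    [-1,0,0,0.23,7],
    [-1,0,0,0.23,7]
  ]
}}

```text
time: 20.8
tool_pos: [0.4299, 0.1998, 0.0261]
tcp_rot: [2.194, 2.248, 0.004]
wrist_force: [0.4, 3.5, 1.5]
width: 0.132
grip_force: 29.8
```

{"api": "jog_arm", "payload": {
  "motion": [
    [-1,0.8,0,0.23,7],
    [-1,0,0,0.23,7],
    [-1,0,0,0.23,7],
    [-1,0,0,0.23,7],
    [-1,0,0,0.2,7]
  ]
}}

```text
time: 21.22
tool_pos: [0.4304, 0.1998, 0.0249]
tcp_rot: [2.767, 1.485, 0.004]
wrist_force: [3.1, 0.9, 0.5]
width: 0.134
grip_force: 29.7
```

```bash
python3 s.py;python3 tilt.py
```

```text
yaw 56.45 {'time': 21.2167, 'tool_pos': [0.4304, 0.1998, 0.0249], 'wrist_force': [3.1494, 0.8718, 0.5134], 'torque': [0.0758, -0.4205, 0.0635], 'width': 0.1339, 'grip_force': 29.6778} q6 0.97
2031 lean to right 0.001283347311023925 pitch 0.00024852961599692533
```

{"api": "jog_arm", "payload": {
  "motion": [
    [-1,0,0,0.15,7],
    [-1,0,0,0.1,7],
    [-1,0,0,0.05,7],
    [-1,0,0,0.05,7],
    [-1,0,0,0.05,7],
    [-1,0,0,0,7],
    [-1,0,0,0,0]
  ]
}}

```text
time: 21.95
tool_pos: [0.4307, 0.1993, 0.0242]
tcp_rot: [3.114, 0.402, 0.005]
wrist_force: [7.7, -1.7, -3.0]
width: 0.135
grip_force: 29.1
```

```bash
python3 s.py;python3 tilt.py
```

```text
yaw 14.72 {'time': 21.95, 'tool_pos': [0.4307, 0.1993, 0.0242], 'wrist_force': [7.6543, -1.6608, -3.0439], 'torque': [-0.2419, -1.1161, -0.0691], 'width': 0.1351, 'grip_force': 29.0678} q6 1.698
1983 lean to right 0.004617065587758221 pitch 0.0002094741467953152
```

{"api": "jog_arm", "payload": {
  "motion": [
    [-0.3,0,0,0,0],
    [0.2,0,0,0,0],
    [0.2,0,0,0,0],
    [0.2,0,0,0,0],
    [0.2,0,0,-20,0],
    [0.2,0,0,-30,0],
    [0.2,0,0,-35,0],
    [0.2,0,0,-35,0],
    [-1,0,0,-30,0],
    [-1,0,0,0,0]
  ]
}}

```text
time: 22.93
tool_pos: [0.433, 0.2018, 0.1815]
tcp_rot: [-3.112, -0.405, -0.018]
wrist_force: [1.6, 1.2, 1.2]
width: 0.327
grip_force: 0.0
```

```bash
python3 s.py;python3 tilt.py; python3 - <<'E'
from h import *
s=bot.read_state(); p,d=bot.read_camera('top'); R=cv2.Rodrigues(np.array(s['tcp_rot']))[0]
for b in((195,228,219,258),(300,203,324,238)):
    v,u=np.mgrid[b[1]:b[3],b[0]:b[2]]
    c=px2w('top',np.c_[u.ravel(),v.ravel()],depth=d); c=c[(c[:,2]>.05)&(c[:,2]<.1)]
    e,V=np.linalg.eigh(np.cov(c[:,:2].T)); print(np.percentile(c[:,2],95),cv2.minAreaRect((c[:,:2]*1000).astype(np.float32)),'yaw',np.degrees(np.arctan2(V[1,1],V[0,1])))
e=np.array([.487,-.0757])-s['tool_pos'][:2]; print(R[:2,:2].T@e*1000)
p,d=bot.read_camera('wrist'); cv2.imwrite('pics/w5.png',cv2.convertScaleAbs(p[:,:,::-1],alpha=1.3))
E
```

```text
yaw 14.82 {'time': 22.9333, 'tool_pos': [0.433, 0.2018, 0.1815], 'wrist_force': [1.6175, 1.1542, 1.2449], 'torque': [0.0202, -0.0761, -0.0015], 'width': 0.3267, 'grip_force': 0.0} q6 1.696
2031 lean to right 0.004712701744232395 pitch -0.0025704155616829445
0.078713575326122 ((428.3762512207031, 199.06187438964844), (45.433815002441406, 16.956371307373047), 9.011244773864746) yaw -165.0194628067526
0.07888118293139934 ((485.4818115234375, -73.66651916503906), (45.3622932434082, 12.46507740020752), 64.27110290527344) yaw 65.36941686181048
[-13.80671629 281.35775988]
```

View pics/w5.png

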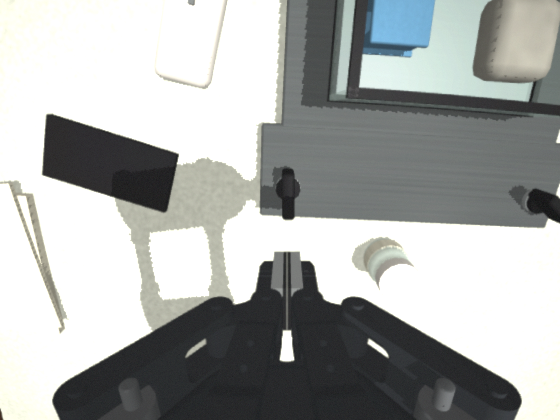

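{"api": "jog_arm", "payload": {
  "motion": [
    [-1,0,0,40,0],
    [-1,0,0,40,0],
    [-1,0,0,25,0],
    [-1,0,0,10,0],
    [-1,0,0,0,0],
    [-1,0,0,0,0],
    [-1,0,0,0,0]
  ]
}}

```text
time: 23.77
tool_pos: [0.4302, 0.2004, 0.0605]
tcp_rot: [-3.115, -0.403, -0.003]
wrist_force: [-0.2, 0.5, 0.5]
width: -0.003
grip_force: 0.0
```

{"api": "jog_arm", "payload": {
  "motion": [
    [-1,0,0,1,0],
    [-1,0,0,1,0],
    [-1,0,0,0,0],
    [-1,0,0,0,0]
  ]
}}

```text
time: 24.1
tool_pos: [0.4295, 0.2001, 0.058]
tcp_rot: [-3.115, -0.404, -0.002]
wrist_force: [-0.1, -0.0, -0.3]
width: -0.001
grip_force: 0.0
```

{"api": "jog_arm", "payload": {
  "motion": [
    [-1,0,0,2,0],
    [-1,0,0,2,0],
    [-1,0,0,1,0],
    [-1,0,0,0,0],
    [-1,0,0,0,0]
  ]
}}

```text
time: 24.52
tool_pos: [0.4286, 0.1998, 0.0518]
tcp_rot: [3.115, 0.404, -0.001]
wrist_force: [0.3, -0.6, -0.2]
width: -0.0
grip_force: 0.0
```

{"api": "jog_arm", "payload": {
  "motion": [
    [-1,0,0,0.5,0],
    [-1,0,0,0,0],
    [-1,0,0,0,0]
  ]
}}

```text
time: 24.77
tool_pos: [0.4289, 0.1999, 0.0516]
tcp_rot: [3.116, 0.404, -0.0]
wrist_force: [-1.2, 1.1, -0.5]
width: 0.002
grip_force: 0.0
```

{"api": "jog_arm", "payload": {
  "motion": [
    [-1,0,0,0.5,0],
    [-1,0,0,0,0],
    [-1,0,0,0,0]
  ]
}}

```text
time: 25.02
tool_pos: [0.429, 0.2, 0.0513]
tcp_rot: [-3.115, -0.403, -0.0]
wrist_force: [-0.7, 0.6, 1.0]
width: -0.004
grip_force: 0.5
```

{"api": "jog_arm", "payload": {
  "motion": [
    [-1,0,0,0.3,0],
    [-1,0,0,0,0],
    [-1,0,0,0,0]
  ]
}}

```text
time: 25.27
tool_pos: [0.429, 0.2, 0.0511]
tcp_rot: [-3.115, -0.404, -0.0]
wrist_force: [-0.6, -0.5, 3.2]
width: 0.004
grip_force: 1.6
```

{"api": "jog_arm", "payload": {
  "motion": [
    [-1,0,0,0.3,0],
    [-1,0,0,0,0],
    [-1,0,0,0,0]
  ]
}}

```text
time: 25.52
tool_pos: [0.429, 0.2, 0.051]
tcp_rot: [-3.115, -0.403, -0.0]
wrist_force: [-1.6, 0.1, 4.8]
width: -0.001
grip_force: 2.6
```

```bash
python3 s.py;python3 tilt.py;python3 tilt.py; python3 s.py
```

```text
yaw 14.76 {'time': 25.5167, 'tool_pos': [0.429, 0.2, 0.051], 'wrist_force': [-1.6346, 0.1395, 4.7641], 'torque': [0.082, 0.2691, 0.0346], 'width': -0.0011, 'grip_force': 2.6227} q6 1.697
2003 lean to right 0.0026050938389982374 pitch -0.0002473844100668637
2002 lean to right 0.003163502273479032 pitch 0.0008724757171887575
yaw 14.76 {'time': 25.8167, 'tool_pos': [0.429, 0.2001, 0.051], 'wrist_force': [-1.6611, 0.2914, 5.792], 'torque': [-0.0206, 0.339, 0.0165], 'width': 0.0029, 'grip_force': 2.6136} q6 1.697
```

{"api": "jog_arm", "payload": {
  "motion": [
    [-1,0,0,0.3,0],
    [-1,0,0,0,0],
    [-1,0,0,0,0]
  ]
}}

```text
time: 26.07
tool_pos: [0.429, 0.2001, 0.0509]
tcp_rot: [-3.115, -0.403, -0.0]
wrist_force: [-2.5, 0.8, 6.5]
width: 0.003
grip_force: 3.3
```

{"api": "jog_arm", "payload": {
  "motion": [
    [-1,0,0,0.3,0],
    [-1,0,0,0,0],
    [-1,0,0,0,0]
  ]
}}

```text
time: 26.32
tool_pos: [0.4291, 0.2001, 0.0508]
tcp_rot: [-3.115, -0.403, -0.0]
wrist_force: [-3.5, 0.9, 8.2]
width: 0.002
grip_force: 4.1
```

{"api": "jog_arm", "payload": {
  "motion": [
    [-1,0,0,0.3,0],
    [-1,0,0,0,0],
    [-1,0,0,0,0]
  ]
}}

```text
time: 26.57
tool_pos: [0.4291, 0.2001, 0.0507]
tcp_rot: [-3.115, -0.403, -0.0]
wrist_force: [-2.3, -0.2, 9.6]
width: 0.001
grip_force: 4.7
```

{"api": "jog_arm", "payload": {
  "motion": [
    [-1,0,0,-10,0],
    [0.2,0,0,-12,0],
    [0.2,0,0,0,0],
    [0.2,0,0,0,0],
    [0.2,0,0,0,0],
    [0.2,0,0,15,0],
    [0.2,0,0,15,0],
    [0.2,0,0,13,0],
    [0.2,0,0,0,0],
    [0.2,0,0,0,0]
  ]
}}

```text
time: 27.4
tool_pos: [0.4274, 0.1992, 0.0272]
tcp_rot: [3.115, 0.403, -0.005]
wrist_force: [-0.5, -0.2, 0.1]
width: 0.599
grip_force: 0.0
```

{"api": "jog_arm", "payload": {
  "motion": [
    [-1,0,0,0,0],
    [-1,0,0,0,0],
    [-1,0,0,0,0],
    [-1,0,0,0,0],
    [-1,0,0,0,0],
    [-1,0,0,0,0]
  ]
}}

```text
time: 27.9
tool_pos: [0.4304, 0.2005, 0.0296]
tcp_rot: [-3.115, -0.403, -0.005]
wrist_force: [3.2, -0.6, 1.6]
width: 0.134
grip_force: 31.8
```

```bash
python3 s.py
```

```text
yaw 14.75 {'time': 27.9, 'tool_pos': [0.4304, 0.2005, 0.0296], 'wrist_force': [3.2224, -0.6407, 1.5922], 'torque': [0.1593, -0.4041, -0.0813], 'width': 0.1336, 'grip_force': 31.8172} q6 1.697
```

{"api": "jog_arm", "payload": {
  "motion": [
    [-1,0,0,0.1,6],
    [-1,0,0,0,6],
    [-1,0,0,0,0],
    [-1,0,0,0,0]
  ]
}}

```text
time: 28.23
tool_pos: [0.4304, 0.2005, 0.0294]
tcp_rot: [-3.139, -0.08, -0.005]
wrist_force: [4.6, 0.0, 2.0]
width: 0.135
grip_force: 31.9
```

```bash
python3 s.py
```

```text
yaw 2.91 {'time': 28.2333, 'tool_pos': [0.4304, 0.2005, 0.0294], 'wrist_force': [4.6034, 0.0161, 1.9695], 'torque': [0.2403, -0.5939, -0.1112], 'width': 0.1351, 'grip_force': 31.879} q6 1.903
```

{"api": "jog_arm", "payload": {
  "motion": [
    [-0.3,0,0,0,0],
    [0.2,0,0,0,0],
    [0.2,0,0,0,0],
    [0.2,0,0,0,0],
    [0.2,0,0,-20,0],
    [0.2,0,0,-25,0],
    [-1,0,0,0,0],
    [-1,0,0,0,0],
    [-1,0,0,0,0],
    [-1,0,0,0,0]
  ]
}}

```text
time: 29.07
tool_pos: [0.4276, 0.1994, 0.0722]
tcp_rot: [3.14, 0.076, -0.004]
wrist_force: [-0.3, -0.1, -0.6]
width: 0.034
grip_force: 0.0
```

```bash
python3 s.py; python3 tilt.py
```

```text
yaw 2.77 {'time': 29.0667, 'tool_pos': [0.4276, 0.1994, 0.0722], 'wrist_force': [-0.3178, -0.098, -0.6267], 'torque': [0.0281, -0.0635, 0.0192], 'width': 0.0336, 'grip_force': 0.0} q6 1.906
2026 lean to right 0.004729011861751747 pitch 0.0009214869123318597
```

{"api": "jog_arm", "payload": {
  "motion": [
    [-1,0,0,10,0],
    [-1,0,0,8,0],
    [-1,0,0,0,0],
    [-1,0,0,0,0],
    [-1,0,0,1,0],
    [-1,0,0,0,0],
    [-1,0,0,0,0]
  ]
}}

```text
time: 29.8
tool_pos: [0.4291, 0.2, 0.0547]
tcp_rot: [-3.141, -0.076, -0.001]
wrist_force: [-0.6, 0.6, 0.1]
width: 0.004
grip_force: 0.0
```

{"api": "jog_arm", "payload": {
  "motion": [
    [-1,0,0,0.6,0],
    [-1,0,0,0,0],
    [-1,0,0,0,0]
  ]
}}

```text
time: 30.05
tool_pos: [0.429, 0.1999, 0.0541]
tcp_rot: [-3.141, -0.076, -0.001]
wrist_force: [0.1, -0.5, -0.7]
width: 0.002
grip_force: 0.0
```

{"api": "jog_arm", "payload": {
  "motion": [
    [-1,0,0,0.6,0],
    [-1,0,0,0,0],
    [-1,0,0,0,0]
  ]
}}

```text
time: 30.3
tool_pos: [0.4288, 0.1999, 0.0533]
tcp_rot: [3.141, 0.076, -0.0]
wrist_force: [-0.3, 0.2, 0.5]
width: -0.002
grip_force: 0.0
```

{"api": "jog_arm", "payload": {
  "motion": [
    [-1,0,0,0.4,0],
    [-1,0,0,0,0],
    [-1,0,0,0,0]
  ]
}}

```text
time: 30.55
tool_pos: [0.4288, 0.1998, 0.0529]
tcp_rot: [3.141, 0.076, -0.0]
wrist_force: [-0.0, 0.0, -0.8]
width: 0.001
grip_force: 0.0
```

{"api": "jog_arm", "payload": {
  "motion": [
    [-1,0,0,0.7,0],
    [-1,0,0,0.6,0],
    [-1,0,0,0,0],
    [-1,0,0,0,0]
  ]
}}

```text
time: 30.88
tool_pos: [0.4288, 0.1999, 0.0515]
tcp_rot: [3.141, 0.076, -0.0]
wrist_force: [-0.3, 0.1, 0.6]
width: 0.001
grip_force: 0.0
```

{"api": "jog_arm", "payload": {
  "motion": [
    [-1,0,0,0.3,0],
    [-1,0,0,0,0],
    [-1,0,0,0,0]
  ]
}}

```text
time: 31.13
tool_pos: [0.4288, 0.1999, 0.0513]
tcp_rot: [-3.141, -0.076, 0.0]
wrist_force: [0.7, 0.8, 0.5]
width: -0.004
grip_force: 0.0
```

{"api": "jog_arm", "payload": {
  "motion": [
    [-1,0,0,0.3,0],
    [-1,0,0,0,0],
    [-1,0,0,0,0]
  ]
}}

```text
time: 31.38
tool_pos: [0.4289, 0.1999, 0.0511]
tcp_rot: [-3.141, -0.076, -0.0]
wrist_force: [0.5, -0.8, 0.9]
width: 0.004
grip_force: 0.5
```

{"api": "jog_arm", "payload": {
  "motion": [
    [-1,0,0,0.3,0],
    [-1,0,0,0,0],
    [-1,0,0,0,0]
  ]
}}

```text
time: 31.63
tool_pos: [0.4289, 0.2, 0.051]
tcp_rot: [-3.141, -0.076, -0.0]
wrist_force: [-1.2, -0.1, 3.9]
width: 0.0
grip_force: 1.6
```

{"api": "jog_arm", "payload": {
  "motion": [
    [-1,0,0,0.3,0],
    [-1,0,0,0,0],
    [-1,0,0,0,0]
  ]
}}

```text
time: 31.88
tool_pos: [0.429, 0.2, 0.0508]
tcp_rot: [-3.14, -0.076, -0.0]
wrist_force: [-1.1, -0.1, 4.8]
width: -0.0
grip_force: 2.6
```

{"api": "jog_arm", "payload": {
  "motion": [
    [-1,0,0,0.3,0],
    [-1,0,0,0,0],
    [-1,0,0,0,0]
  ]
}}

```text
time: 32.13
tool_pos: [0.429, 0.2001, 0.0507]
tcp_rot: [-3.14, -0.076, -0.0]
wrist_force: [-3.0, -0.4, 6.3]
width: -0.001
grip_force: 3.4
```

{"api": "jog_arm", "payload": {
  "motion": [
    [-1,0,0,0.3,0],
    [-1,0,0,0,0],
    [-1,0,0,0,0]
  ]
}}

```text
time: 32.38
tool_pos: [0.429, 0.2001, 0.0506]
tcp_rot: [-3.14, -0.076, -0.0]
wrist_force: [-3.1, 0.4, 8.4]
width: -0.002
grip_force: 4.1
```

{"api": "jog_arm", "payload": {
  "motion": [
    [-1,0,0,0.3,0],
    [-1,0,0,0,0],
    [-1,0,0,0,0]
  ]
}}

```text
time: 32.63
tool_pos: [0.429, 0.2002, 0.0505]
tcp_rot: [-3.14, -0.076, -0.0]
wrist_force: [-3.6, -1.3, 10.0]
width: 0.001
grip_force: 4.8
```

{"api": "jog_arm", "payload": {
  "motion": [
    [-1,0,0,-10,0],
    [-1,0,0,-15,0],
    [-1,0,0,0,0],
    [-1,0,0,0,0]
  ]
}}

```text
time: 32.97
tool_pos: [0.4299, 0.2002, 0.0754]
tcp_rot: [-3.14, -0.076, -0.004]
wrist_force: [-0.5, 0.1, -0.3]
width: 0.001
grip_force: 0.0
```

```bash
sed -i 's/range(3)/range(20)/' tilt.py; python3 tilt.py; python3 s.py
```

```text
2025 lean to right 0.0053291760340591935 pitch -7.486587136174293e-05
yaw 2.76 {'time': 33.9667, 'tool_pos': [0.4289, 0.1999, 0.0746], 'wrist_force': [0.3528, -0.1097, -0.853], 'torque': [0.0261, -0.0204, -0.01], 'width': 0.0015, 'grip_force': 0.0} q6 1.906
```

{"api": "jog_arm", "payload": {
  "motion": [
    [0.2,0,0,0,0],
    [0.2,0,0,0,0],
    [0.2,0,0,0,0],
    [0.2,0,0,0,0],
    [0.2,0,0,15,0],
    [0.2,0,0,15,0],
    [0.2,0,0,15,0],
    [0.2,0,0,0,0],
    [0.2,0,0,0,0]
  ]
}}

```text
time: 34.72
tool_pos: [0.4279, 0.1995, 0.0288]
tcp_rot: [3.14, 0.076, -0.004]
wrist_force: [0.6, 0.1, -0.2]
width: 0.598
grip_force: 0.0
```

{"api": "jog_arm", "payload": {
  "motion": [
    [-1,0,0,0,0],
    [-1,0,0,0,0],
    [-1,0,0,0,0],
    [-1,0,0,0,0],
    [-1,0,0,0,0],
    [-1,0,0,0,0]
  ]
}}

```text
time: 35.22
tool_pos: [0.4298, 0.2004, 0.0304]
tcp_rot: [-3.14, -0.076, -0.003]
wrist_force: [-0.2, 1.2, 3.3]
width: 0.13
grip_force: 31.5
```

{"api": "jog_arm", "payload": {
  "motion": [
    [-1,0,0,-0.1,-4],
    [-1,0,0,0,-4],
    [-1,0,0,0,0],
    [-1,0,0,0,0]
  ]
}}

```text
time: 35.55
tool_pos: [0.4298, 0.2003, 0.0304]
tcp_rot: [-3.127, -0.292, -0.003]
wrist_force: [0.4, 1.5, 5.1]
width: 0.131
grip_force: 31.7
```

```bash
python3 s.py
```

```text
yaw 10.66 {'time': 35.55, 'tool_pos': [0.4298, 0.2003, 0.0304], 'wrist_force': [0.4118, 1.4825, 5.1095], 'torque': [0.0867, -0.0298, 0.0612], 'width': 0.1306, 'grip_force': 31.6627} q6 1.768
```

{"api": "jog_arm", "payload": {
  "motion": [
    [-0.3,0,0,0,0],
    [0.2,0,0,0,0],
    [0.2,0,0,0,0],
    [0.2,0,0,0,0],
    [0.2,0,0,-20,0],
    [0.2,0,0,-35,0],
    [0.2,0,0,-35,0],
    [0.2,0,0,-35,0],
    [0.2,0,0,0,0],
    [0.2,0,0,0,0]
  ]
}}

```text
time: 36.38
tool_pos: [0.4309, 0.2007, 0.1574]
tcp_rot: [-3.126, -0.294, -0.009]
wrist_force: [-0.4, -1.0, -0.1]
width: 0.599
grip_force: 0.0
```

```bash
python3 tilt.py; python3 s.py
```

```text
2031 lean to right 0.004383388489514357 pitch 0.0003481813888182907
yaw 10.76 {'time': 37.3833, 'tool_pos': [0.4289, 0.1999, 0.1547], 'wrist_force': [-0.0058, 0.9299, 0.5774], 'torque': [0.0238, 0.0598, 0.0296], 'width': 0.5999, 'grip_force': 0.0} q6 1.766
```

```bash
python3 -c "
from workcell import bot
print(bot.finish_job())"
```

```text
the job is handed in; nothing more can be done
None
```

The job is handed in, result not shown: the stand measured level to about 0.004 rad and no longer rocked when pressed. I estimate 2.5–5 N on each screw foot (not measured directly); the gripper is open and clear.

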